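# Start the popcorn hob

## Robot

A 6-joint arm with a two-finger parallel gripper is mounted at the origin on the work surface. World frame = base frame: x ahead of the robot, y to its left, z up, the work surface at z = 0. Lengths are in m, angles in rad, forces in N, time in s.
With the tool pointing down it reaches from about 0.325 to 0.775 m from the base axis. Payload 9.3 kg.
Tool frame: the origin (TCP) lies on the centre line of the jaws, within the pads' length; the fingertips stand 14 mm ahead of it and the grasp point (between the pads) lies 5 mm behind it; z points along the fingers, y is the line along which they close (so a half turn about z gives the same grasp; the last joint's range is limited). The gripper opens to 85 mm and grips with 20 to 120 N. Pads are 22 mm wide; open, the fingers measure 114 mm over their backs; the gripper's body (76 mm by 85 mm) begins 54 mm behind the grasp point. The pads swing forward as they close: fully open they stand 13 mm farther back than shut.
Start: joints at [-1.486, 0.259, 0.021, 1.334, 0, 1.418], TCP at [0.13, -0.535, 0.245] pointing down, gripper open.
Joint ranges: [-3.04, 3.04], [-0.91, 1.82], [-1.04, 1.36], [-1.92, 1.95], [-1.52, 1.45], [-3.14, 3.14]. Speed limits (rad/s): [2.22, 2.22, 2.79, 3.14, 3.14, 3.14].

## Interface

Orientations are given as a rotation vector (axis times angle).
In Python, from workcell import env gives the robot as it stands.
- The arm moves only by the tool send_rows, never from a script. Its argument "increments" is a list of rows, each a list of 3 entries, a list of its own where there are three numbers: the shift along the world's x, y, z in cm, then the turn, a rotation vector about the world's x, y, z in degrees, then the finger opening in cm, from 0 to 8.54. A call has 1 to 12 rows; each row is the pose to reach, as a shift and turn from the pose commanded when the call began; what a row does not reach only later rows make up. A row lasts 1/8 s, in which the tool goes at most 62.5 mm and 10.7 degrees, less where a joint would pass 70% of its speed; a pose out of reach is approached as far as the arm can. A call with a gripper value outside its range is refused whole. The fingers move at their own pace and stop on an object; the grip force is fixed at half the most. Time passes only in rows, so rows that repeat a pose let the fingers close. It gives the time, the measured TCP pose, the force, the opening and the grip force at its end, in the units of the state.
- env.sense(): the state, without advancing time (a new reading comes with each control period).
- env.snapshot(name): name is "scene" or "top" or "wrist"; returns a dict with "img" (480x640x3 uint8, blue, green, red), "camera_matrix" (3x3 intrinsics, pixels), "R" (3x3) and "t" (3): a world point X has camera coordinates R X + t. Camera axes: x right, y down, z forward; pixel columns grow to the right and rows downward; lengths in m; the calibration is good to about 2 mm. A picture is of the moment at which its call begins. There is no depth.
- env.finish_job(): hands the job in; it is judged then, once.
The state is a dict: "clock": time; "q": joint angles; "joint_vel": joint speeds; "joint_efforts": joint torques, N m; "eef_pos": TCP position; "orientation": TCP orientation; "ft_force": force on the tool from outside, world axes, zero at the start; "wrist_torque": the same for the moment, N m; "grip_width": opening from 0.0 (shut) to 1.0 (fully open); "finger_force": force on a finger pad.
Only numpy, scipy, OpenCV 4.12 (cv2) and the standard library are available. Lean on these libraries where they do the work, as an engineer would, in place of code of your own. Each camera call takes 0.05 s, during which the arm holds its last target. There are 200 camera calls.

## Task

Get the popcorn going: on the switch box press the blue rocker (extractor fan) fully on, then the red rocker (hob power) fully on, each by pushing down its dotted half; then push the green start button on the hob all the way in with the fingers and let it come back out. Leave the yellow and white rockers off and the popper, canister, bowls, scoop, oil and salt shaker standing where they are; nothing is to be picked up.

Things in the scene. Friction and masses are not known exactly. Their poses are not given: they have to be found in the camera images.
- blue_rocker (a joint): Angle of the blue paddle rocker on the switch box, rad: 0 = off (far half, with the dot, raised), 0.40 = fully on (far half pushed down till level, hard stop). Starts at 0 to 0.05. All four are alike: two halves 26 mm long and 28 mm wide either side of the hinge; they stay where left; 2 to 5 N moves one.
- blue_press (a point): Press point of the blue rocker: on top of its far, dotted half, mid-width, 18 mm from the hinge line; about 53 mm above the shelf when off. Moves with the rocker, sinking 7 mm as it goes on. y: along the hinge line (long side of the box); x: across the box, hinge to far edge, dipping by the joint angle.
- red_rocker (a joint): Angle of the red paddle rocker on the switch box, rad: 0 = off (far half, with the dot, raised), 0.40 = fully on (far half pushed down till level, hard stop). Starts at 0 to 0.05. 
- red_press (a point): Press point of the red rocker: on top of its far, dotted half, mid-width, 18 mm from the hinge line; about 53 mm above the shelf when off. Moves with the rocker, sinking 7 mm as it goes on. y: along the hinge line (long side of the box); x: across the box, hinge to far edge, dipping by the joint angle.
- yellow_rocker (a joint): Angle of the yellow paddle rocker on the switch box, rad: 0 = off (far half, with the dot, raised), 0.40 = fully on (far half pushed down till level, hard stop). Starts at 0 to 0.05. To be left off.
- yellow_press (a point): Press point of the yellow rocker: on top of its far, dotted half, mid-width, 18 mm from the hinge line; about 53 mm above the shelf when off. Moves with the rocker, sinking 7 mm as it goes on. y: along the hinge line (long side of the box); x: across the box, hinge to far edge, dipping by the joint angle.
- white_rocker (a joint): Angle of the white paddle rocker on the switch box, rad: 0 = off (far half, with the dot, raised), 0.40 = fully on (far half pushed down till level, hard stop). Starts at 0 to 0.05. To be left off.
- white_press (a point): Press point of the white rocker: on top of its far, dotted half, mid-width, 18 mm from the hinge line; about 53 mm above the shelf when off. Moves with the rocker, sinking 7 mm as it goes on. y: along the hinge line (long side of the box); x: across the box, hinge to far edge, dipping by the joint angle.
- switch_box: Grey four-gang switch box fixed to the shelf, 90 (x) by 300 (y) by 34 mm high; origin at the centre of its underside, x pointing away from the robot. Four rockers in a row along y, 70 mm apart, in any order, hinges 46 mm above the shelf. It stands to the left or right, turned up to 0.25 rad.
- hob: Black portable hob fixed to the shelf on the other side, 340 mm (x) by 280 mm (y) by 60 mm high, aluminium strip along the front; origin on the shelf right under the start button, 35 mm behind the front edge, midway along it; x points away from the robot (turned up to 0.25 rad).
- start (a joint): Travel of the round green start button on the hob's front strip, m: 0 = out, 0.006 = fully in. Pushed straight down; springs back when let go; fully in takes 5 N and then it stops hard.
- start_top (a point): Centre of the top of the start button (green, 32 mm across, in a low grey collar on the hob); moves down with it.
- popper: Loose aluminium stovetop popper standing on the hob, 206 mm across, 138 mm high to the lid and 202 mm to the top of its crank knob, wooden side handle along its own +y reaching 226 mm from the axis; origin at the centre of its underside, 190 mm behind the start button. Leave alone.
- canister: Loose clear acrylic canister with a steel flip latch, 104 x 104 mm, 147 mm high, behind the switch box; origin at the centre of its underside. Leave alone.
- bowls: Three nested stainless bowls, one loose stack 148 mm across and 84 mm high, behind the switch box; origin at the centre of the underside. Leave alone.
- scoop: Loose blue silicone scoop lying in front of the switch box, about 175 mm long along its y, 60 mm across and 38 mm high; origin on the underside between cup (at -y) and handle. Leave alone.
- oil: Loose amber oil bottle, 58 mm across, 190 mm high, in front of the hob; origin at the centre of its underside. Leave alone.
- shaker: Loose white salt shaker with steel cap, 48 mm across, 80 mm high, in front of the hob; origin at the centre of its underside. Leave alone.

How it is judged:
By the outcome, as a careful person would: the job done as asked, in the order asked, and still so for the second after the job is handed in, with the robot touching nothing.
It also fails if it takes over 58 s, if anything falls off the work surface, if the arm or the gripper's body presses on something with over 40 N, if the wrist force passes 120 N, or if a joint passes its speed limit or range.

## Working session

There is one attempt and no reset: what is moved stays moved. The work goes in short steps, Python scripts to look and compute and a tool call to move; the robot and the scene stay as the last step left them, time stands still between calls to the robot, and variables do not carry over. Pictures are saved under pics/ and viewed, at most 10 in all, crops included, and the job is handed in when it is done.

Besides the shell and the picture viewer there is one more tool, called after "Request:" by a JSON object that holds its "method" and its "body", one argument or row to a line. send_rows: Moves the arm, as the interface text tells. Its arguments: {"type":"object","properties":{"increments":{"type":"array","items":{"type":"array"}}},"required":["increments"]}

```bash
mkdir -p pics
cat > h.py <<'E'
import numpy as np, cv2
from workcell import env
def snap(n,f):
    s=env.snapshot(n); cv2.imwrite('pics/'+f,s['img']); np.savez('pics/'+f+'.npz',K=s['camera_matrix'],R=s['R'],t=s['t']); return s
def at_z(f,u,v,z):
    d=np.load('pics/'+f+'.npz'); K,R,t=d['K'],d['R'],d['t']
    c=-R.T@t; r=R.T@np.linalg.solve(K,[u,v,1.]); return c+r*(z-c[2])/r[2]
E
python3 - <<'E'
from h import *
snap('top','top1.png'); snap('scene','scene1.png')
print(env.sense())
E
```

```text
{'clock': 0.1, 'q': array([-1.48557811e+00,  2.59118099e-01,  2.08257568e-02,  1.33369180e+00,
       -9.39310288e-06,  1.41822477e+00]), 'joint_vel': array([-0.0001165 , -0.00115021,  0.00041944,  0.00123415, -0.00052272,
       -0.00013113]), 'joint_efforts': array([ 4.22862562e-03, -5.56693268e+01,  3.45072412e+01,  1.16516618e-02,
       -2.50345402e-04,  2.39820643e-06]), 'eef_pos': array([ 0.12954279, -0.5342803 ,  0.2447316 ]), 'orientation': array([-3.11823496e+00, -3.72499072e-01, -4.80579766e-05]), 'ft_force': array([ 0.81801713, -0.16181153,  0.17708526]), 'wrist_torque': array([ 0.00181698, -0.03565019, -0.01638972]), 'finger_force': 0.0, 'grip_width': 1.0000395420832922}
```

View pics/top1.png

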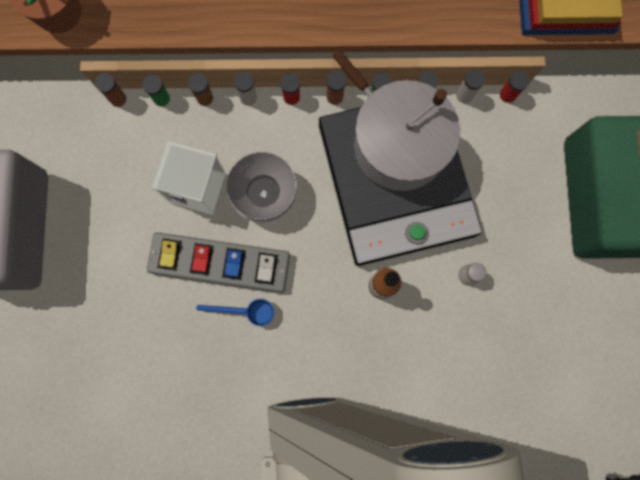

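View pics/scene1.png

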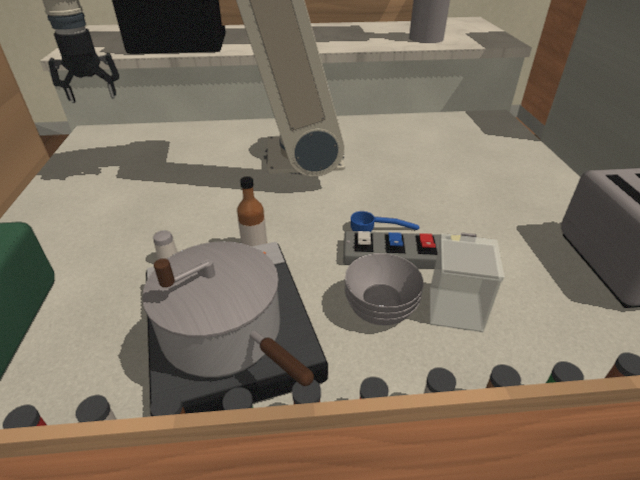

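The top view shows the switch box at left (order from left: yellow ~(169,254), red ~(202,259), blue ~(234,263), white ~(266,268)). The green button is at ~(417,232), and the oil (386,283) and shaker (475,273) stand in front of the hob. The gripper is closed off from view at bottom right. I'll enlarge both places.

Run:
```python
from h import *
im=cv2.imread('pics/top1.png')
a=cv2.resize(im[228:298,140:300],(800,350),interpolation=cv2.INTER_CUBIC)
b=cv2.resize(im[205:255,340:500],(800,250),interpolation=cv2.INTER_CUBIC)
cv2.imwrite('pics/crop1.png',np.vstack([a,b]))
for n,u,v,z in [('yellow',169,254,.05),('red',202,259,.05),('blue',234,263,.05),('white',266,268,.05),('btn',417.5,232,.065),('bowl',262,188,.07),('oil',392,277,.19),('shaker',476,270,.08),('boxL',155,235,.034),('boxR',289,249,.034),('knob',440,97,.2)]:
    print(n,at_z('top1.png',u,v,z).round(4))
```

```text
yellow [0.5358 0.3098 0.05  ]
red [0.5243 0.2397 0.05  ]
blue [0.515  0.1719 0.05  ]
white [0.5035 0.1042 0.05  ]
btn [ 0.5743 -0.2162  0.065 ]
bowl [0.6722 0.1114 0.07  ]
oil [ 0.4686 -0.1426  0.19  ]
shaker [ 0.491  -0.3308  0.08  ]
boxL [0.5797 0.3451 0.034 ]
boxR [0.5457 0.0561 0.034 ]
knob [ 0.8187 -0.2471  0.2   ]
```

View pics/crop1.png

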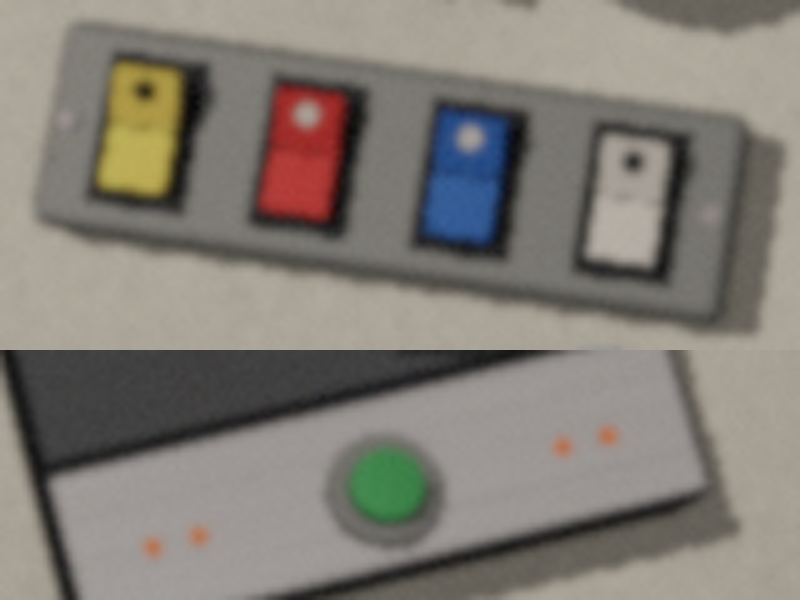

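The crop shows blue's dot at (469,138) and hinge at y≈177, red's dot at (306,115) and hinge at y≈150, and the button centre at (388,483). The box is turned about −8° and the hob about +14°.

Run:
```python
from h import *
P=lambda u,v,z:at_z('top1.png',140+u/5,228+v/5,z)
D={n:P(u,v,.053) for n,u,v in [('yellow',145,91),('red',306,115),('blue',469,138),('white',633,162)]}
H={n:P(u,v,.046) for n,u,v in [('yellow',141,127),('red',300,150),('blue',463,177),('white',627,203)]}
d=D['yellow']-D['white']; yaw=-np.arctan2(d[0],d[1]); ax=np.array([np.cos(yaw),np.sin(yaw)])
print('yaw',np.degrees(yaw),'pitch',np.linalg.norm(d)/3)
for n in D: print(n,D[n].round(4),H[n].round(4),'H->D',((D[n]-H[n])[:2]@ax).round(4),'press from hinge',(H[n][:2]+.018*ax).round(4))
print('btn',at_z('top1.png',417.6,231.6,.066).round(4))
```

```text
yaw -8.998341576376564 pitch 0.06981566927008248
yellow [0.5521 0.3096 0.053 ] [0.5377 0.3125 0.046 ] H->D 0.0147 press from hinge [0.5554 0.3097]
red [0.541  0.2411 0.053 ] [0.527  0.2447 0.046 ] H->D 0.0144 press from hinge [0.5448 0.2419]
blue [0.5304 0.172  0.053 ] [0.5146 0.1753 0.046 ] H->D 0.016 press from hinge [0.5324 0.1725]
white [0.5193 0.1027 0.053 ] [0.5027 0.1058 0.046 ] H->D 0.0169 press from hinge [0.5205 0.103 ]
btn [ 0.575  -0.2163  0.066 ]
```

Request:
{"method": "send_rows", "body": {
  "increments": [
    [[0,0,5],[0,0,0],0],
    [[0,0,5],[0,0,0],0],
    [[5,10,5],[0,0,-3],0],
    [[10,19,5],[0,0,-6],0],
    [[15,28,5],[0,0,-10],0],
    [[20,37,5],[0,0,-13],0],
    [[25,46,5],[0,0,-16],0],
    [[30,55,5],[0,0,-19],0],
    [[35,62,5],[0,0,-22],0],
    [[40,70,5],[0,0,-22],0],
    [[40,70,5],[0,0,-22],0],
    [[40,70,5],[0,0,-22],0]
  ]
}}

```text
clock: 1.6
eef_pos: [0.4366, 0.0121, 0.2947]
orientation: [3.133, -0.229, -0.0]
ft_force: [1.6, -0.6, 0.2]
grip_width: -0.0
finger_force: 0.0
```

Request:
{"method": "send_rows", "body": {
  "increments": [
    [[0,0,0],[0,0,0],0],
    [[0,0,0],[0,0,0],0]
  ]
}}

```text
clock: 1.85
eef_pos: [0.4358, 0.0102, 0.2945]
orientation: [3.133, -0.227, -0.002]
ft_force: [0.3, -0.3, -0.1]
grip_width: 0.002
finger_force: 0.0
```

Request:
{"method": "send_rows", "body": {
  "increments": [
    [[3,5,0],[0,0,0],0],
    [[6,10,0],[0,0,0],0],
    [[9.6,15,0],[0,0,0],0],
    [[9.6,16.2,-4],[0,0,0],0],
    [[9.6,16.2,-9],[0,0,0],0],
    [[9.6,16.2,-14],[0,0,0],0],
    [[9.6,16.2,-18],[0,0,0],0],
    [[9.6,16.2,-18],[0,0,0],0],
    [[9.6,16.2,-18],[0,0,0],0],
    [[9.6,16.2,-18],[0,0,0],0],
    [[9.6,16.2,-18],[0,0,0],0]
  ]
}}

```text
clock: 3.22
eef_pos: [0.526, 0.0659, 0.1178]
orientation: [-3.093, 0.09, -0.0]
ft_force: [-0.6, -0.7, 0.2]
grip_width: 0.001
finger_force: 0.0
```

Run:
```python
from h import *
s=env.sense(); print(s['eef_pos'],s['orientation'])
w=snap('wrist','w1.png')['img']; sc=snap('scene','s2.png')['img']
cv2.imwrite('pics/c2.png',np.hstack([cv2.resize(w,(400,300)),cv2.resize(sc[120:330,300:580],(400,300))]))
```

```text
[0.52597193 0.06590259 0.11783509] [-3.09315728e+00  8.96465295e-02 -2.53978705e-04]
```

View pics/c2.png

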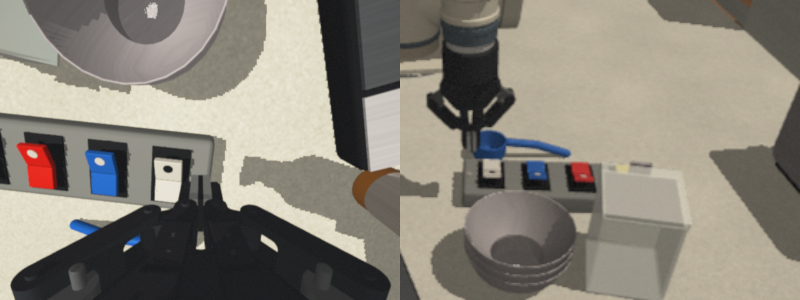

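The left half shows the wrist view, with the gripper over white's right side, at the box's right end. The arm fell short in y, so I'll check the joints.

Request:
{"method": "send_rows", "body": {
  "increments": [
    [[0,0,0],[0,0,0],0],
    [[0,0,0],[0,0,0],0]
  ]
}}

```text
clock: 3.58
eef_pos: [0.5258, 0.0663, 0.1179]
orientation: [-3.093, 0.089, -0.0]
ft_force: [-0.6, -0.3, 0.9]
grip_width: -0.002
finger_force: 0.0
```

Run:
```python
from h import *
s=env.sense(); print(s['eef_pos'],s['orientation'],s['q'].round(3),s['ft_force'])
```

```text
[0.52580344 0.06627362 0.11787415] [-3.09326523e+00  8.86562903e-02 -1.03081380e-05] [-0.058  0.293 -0.269  1.011  0.047  3.141] [-0.57315121 -0.2952734   0.91217292]
```

Joint 6 is at its limit. A half turn of the tool the other way gives the same finger footprint.

Request:
{"method": "send_rows", "body": {
  "increments": [
    [[0,1,3],[0,0,9],0],
    [[0,2,6],[0,0,18],0],
    [[0,3,8],[0,0,27],0],
    [[0,4,8],[0,0,36],0],
    [[0,5,8],[0,0,45],0],
    [[0,6,8],[0,0,54],0],
    [[0,7,8],[0,0,63],0],
    [[0,8,8],[0,0,72],0],
    [[0,9,8],[0,0,81],0],
    [[0.6,10.6,8],[0,0,90],0],
    [[0.6,10.6,8],[0,0,90],0],
    [[0.6,10.6,8],[0,0,90],0]
  ]
}}

```text
clock: 5.08
eef_pos: [0.5314, 0.172, 0.1975]
orientation: [-2.263, -2.131, 0.053]
ft_force: [-0.1, -0.7, -0.8]
grip_width: 0.002
finger_force: 0.0
```

```bash
cat >> h.py <<'E'
from scipy.spatial.transform import Rotation as Ro
def turn_to(yaw):
    s=env.sense(); c=Ro.from_rotvec(s['orientation'])
    t=Ro.from_euler('z',yaw,degrees=True)*Ro.from_rotvec([np.pi,0,0])
    return s['eef_pos'].round(4),s['q'].round(3),'tilt',c.apply([0,0,1]).round(4),'turn',(t*c.inv()).as_rotvec(degrees=True).round(1)
E
python3 -c "
from h import *
print(turn_to(171))"
```

```text
(array([0.5314, 0.172 , 0.1975]), array([ 0.159,  0.32 , -0.015,  1.283,  0.008,  1.79 ]), 'tilt', array([-4.730e-02,  5.000e-04, -9.989e-01]), 'turn', array([ 2. , -2.2, 84.4]))
```

Request:
{"method": "send_rows", "body": {
  "increments": [
    [[0,0,0],[0.2,-0.2,9],0],
    [[0,0,0],[0.4,-0.4,18],0],
    [[0,0,-1],[0.6,-0.6,27],0],
    [[0,0,-2],[0.9,-0.9,36],0],
    [[0,0,-3],[1.1,-1.2,45],0],
    [[0,0,-4],[1.3,-1.4,54],0],
    [[0,0,-6],[1.5,-1.6,63],0],
    [[0,0,-8],[1.7,-1.9,72],0],
    [[0,0,-10],[2,-2.2,80],0],
    [[0,0,-11],[2,-2.2,84.4],0],
    [[0,0,-11],[2,-2.2,84.4],0],
    [[0,0,-11],[2,-2.2,84.4],0]
  ]
}}

```text
clock: 6.58
eef_pos: [0.5319, 0.1719, 0.088]
orientation: [-0.248, -3.132, -0.001]
ft_force: [-0.1, 0.0, -0.0]
grip_width: 0.001
finger_force: 0.0
```

Run:
```python
from h import *
print(turn_to(171))
w=snap('wrist','w3.png')['img']; sc=snap('scene','s3.png')['img']
cv2.imwrite('pics/c3.png',np.hstack([cv2.resize(w,(400,300)),cv2.resize(sc[170:290,320:480],(400,300))]))
```

```text
(array([0.5319, 0.1719, 0.088 ]), array([ 0.162,  0.365, -0.242,  0.964,  0.   ,  0.32 ]), 'tilt', array([-0.e+00,  4.e-04, -1.e+00]), 'turn', array([-0. , -0. ,  0.1]))
```

View pics/c3.png

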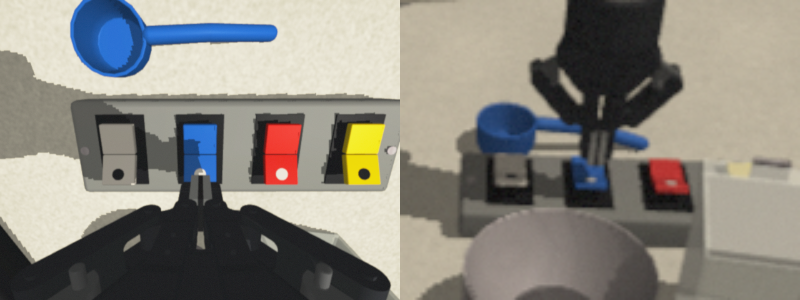

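The fingers are over blue's dotted half, centred on the dot, at (200,173) in the wrist half. Pressing.

Request:
{"method": "send_rows", "body": {
  "increments": [
    [[0,0,-1],[0,0,0],0],
    [[0,0,-1.6],[0,0,0],0],
    [[0,0,-2],[0,0,0],0],
    [[0,0,-2.2],[0,0,0],0],
    [[0,0,-2.4],[0,0,0],0],
    [[0,0,-2.4],[0,0,0],0]
  ]
}}

```text
clock: 7.42
eef_pos: [0.5317, 0.1723, 0.0635]
orientation: [-0.243, -3.132, -0.0]
ft_force: [0.4, -0.5, 1.8]
grip_width: -0.002
finger_force: 0.4
```

Request:
{"method": "send_rows", "body": {
  "increments": [
    [[0,0,-0.1],[0,0,0],0],
    [[0,0,-0.2],[0,0,0],0],
    [[0,0,-0.3],[0,0,0],0],
    [[0,0,-0.3],[0,0,0],0]
  ]
}}

```text
clock: 7.92
eef_pos: [0.5317, 0.1723, 0.0604]
orientation: [-0.243, -3.131, -0.0]
ft_force: [1.3, 0.4, 2.3]
grip_width: -0.003
finger_force: 1.0
```

Contact is at about 2 N. I'll go on to the hard stop.

Request:
{"method": "send_rows", "body": {
  "increments": [
    [[0,0,-0.1],[0,0,0],0],
    [[0,0,-0.1],[0,0,0],0]
  ]
}}

```text
clock: 8.18
eef_pos: [0.5317, 0.1723, 0.06]
orientation: [-0.243, -3.132, -0.001]
ft_force: [-0.7, -0.2, 7.5]
grip_width: 0.002
finger_force: 4.1
```

Request:
{"method": "send_rows", "body": {
  "increments": [
    [[0,0,-0.1],[0,0,0],0],
    [[0,0,-0.1],[0,0,0],0]
  ]
}}

```text
clock: 8.43
eef_pos: [0.5317, 0.1723, 0.0599]
orientation: [0.243, 3.132, 0.001]
ft_force: [-3.4, -2.1, 17.2]
grip_width: 0.002
finger_force: 8.6
```

Blue reached the hard stop, with tip height 46 mm as expected. Lift, then on to red.

Request:
{"method": "send_rows", "body": {
  "increments": [
    [[0,0,1.5],[0,0,0],0],
    [[0,0,4],[0,0,0],0],
    [[0,0,4],[0,0,0],0],
    [[0.6,3.5,4],[0,0,0],0],
    [[1.2,6.9,4],[0,0,0],0],
    [[1.2,6.9,4],[0,0,0],0],
    [[1.2,6.9,4],[0,0,0],0]
  ]
}}

```text
clock: 9.3
eef_pos: [0.543, 0.2409, 0.0977]
orientation: [-0.242, -3.13, 0.001]
ft_force: [-0.9, 0.1, -0.2]
grip_width: 0.002
finger_force: 0.0
```

Run:
```python
from h import *
print(turn_to(171))
w=snap('wrist','w4.png')['img']; sc=snap('scene','s4.png')['img']
cv2.imwrite('pics/c4.png',np.hstack([cv2.resize(w,(400,300)),cv2.resize(sc[170:290,320:480],(400,300))]))
```

```text
(array([0.543 , 0.2409, 0.0977]), array([ 0.276,  0.412, -0.138,  1.023,  0.   ,  0.431]), 'tilt', array([-2.3e-03, -4.0e-04, -1.0e+00]), 'turn', array([ 0. , -0.1, -0.1]))
```

View pics/c4.png

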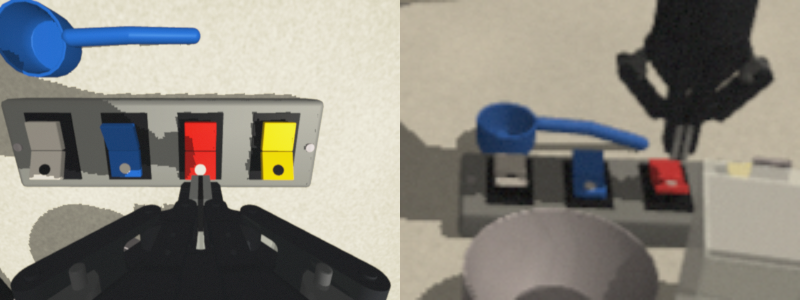

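Blue now lies the other way (its dotted half is down, at (125,165) in the wrist half). The fingers are in line with red's dot at (200,170). Pressing red.

Request:
{"method": "send_rows", "body": {
  "increments": [
    [[0,0,-1.5],[0,0,0],0],
    [[0,0,-2.6],[0,0,0],0],
    [[0,0,-3],[0,0,0],0],
    [[0,0,-3.2],[0,0,0],0],
    [[0,0,-3.4],[0,0,0],0],
    [[0,0,-3.6],[0,0,0],0],
    [[0,0,-3.75],[0,0,0],0],
    [[0,0,-3.75],[0,0,0],0]
  ]
}}

```text
clock: 10.4
eef_pos: [0.5438, 0.2414, 0.061]
orientation: [-0.243, -3.132, -0.001]
ft_force: [0.7, -0.5, 1.6]
grip_width: 0.002
finger_force: 0.7
```

Request:
{"method": "send_rows", "body": {
  "increments": [
    [[0,0,-0.1],[0,0,0],0],
    [[0,0,-0.1],[0,0,0],0]
  ]
}}

```text
clock: 10.65
eef_pos: [0.5438, 0.2414, 0.0601]
orientation: [-0.243, -3.132, -0.001]
ft_force: [1.8, 0.1, 2.5]
grip_width: -0.0
finger_force: 1.4
```

Request:
{"method": "send_rows", "body": {
  "increments": [
    [[0,0,-0.1],[0,0,0],0],
    [[0,0,-0.2],[0,0,0],0]
  ]
}}

```text
clock: 10.9
eef_pos: [0.5439, 0.2414, 0.0597]
orientation: [0.243, 3.131, 0.002]
ft_force: [-6.0, -2.3, 25.3]
grip_width: 0.005
finger_force: 12.9
```

Red is on the hard stop too. Lift high and cross to the button.

Request:
{"method": "send_rows", "body": {
  "increments": [
    [[0,0,2],[0,0,0],0],
    [[0,0,7],[0,0,0],0],
    [[0,0,12],[0,0,0],0],
    [[0,0,17],[0,0,0],0],
    [[0,0,22],[0,0,0],0],
    [[0,0,24],[0,0,0],0],
    [[0,-2,24],[0,0,0],0],
    [[0,-6,24],[0,0,2],0],
    [[0,-10,24],[0,0,5],0],
    [[0,-10,24],[0,0,5],0]
  ]
}}

```text
clock: 12.15
eef_pos: [0.543, 0.1382, 0.2965]
orientation: [-0.11, -3.136, 0.001]
ft_force: [0.6, 0.5, -0.7]
grip_width: 0.0
finger_force: 0.0
```

Request:
{"method": "send_rows", "body": {
  "increments": [
    [[0,-5,0],[0,0,3],0],
    [[0,-10,0],[0,0,5],0],
    [[1,-15,0],[0,0,7],0],
    [[1,-20,0],[0,0,10],0],
    [[2,-25,0],[0,0,13],0],
    [[2,-30,0],[0,0,15],0],
    [[3,-35,0],[0,0,17.5],0],
    [[3,-35.7,0],[0,0,17.5],0],
    [[3,-35.7,0],[0,0,17.5],0],
    [[3,-35.7,0],[0,0,17.5],0]
  ]
}}

```text
clock: 13.4
eef_pos: [0.5734, -0.2145, 0.2978]
orientation: [0.374, -3.118, -0.001]
ft_force: [0.9, 0.9, 0.2]
grip_width: -0.002
finger_force: 0.0
```

Run:
```python
from h import *
print(turn_to(193.7),env.sense()['clock'])
t=snap('top','t5.png')['img']; sc=snap('scene','s5.png')['img']
cv2.imwrite('pics/c5.png',np.hstack([cv2.resize(t[130:310,140:380],(400,300)),cv2.resize(sc[90:390,80:480],(400,300))]))
```

```text
(array([ 0.5734, -0.2145,  0.2978]), array([-0.495,  0.363,  0.305,  1.514, -0.   , -0.733]), 'tilt', array([-1.1e-03,  5.0e-04, -1.0e+00]), 'turn', array([-0. , -0.1,  0. ])) 13.4
```

View pics/c5.png

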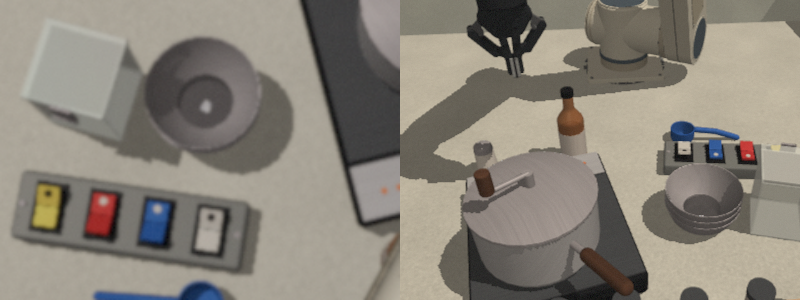

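Blue and red rockers are flipped and yellow and white look unchanged; all the loose things still stand. Descending towards the button for a close look.

Request:
{"method": "send_rows", "body": {
  "increments": [
    [[0.2,-0.2,-4],[0,0,0],0],
    [[0.2,-0.2,-8],[0,0,0],0],
    [[0.2,-0.2,-12],[0,0,0],0],
    [[0.2,-0.2,-16],[0,0,0],0],
    [[0.2,-0.2,-18],[0,0,0],0],
    [[0.2,-0.2,-18],[0,0,0],0],
    [[0.2,-0.2,-18],[0,0,0],0]
  ]
}}

```text
clock: 14.38
eef_pos: [0.5762, -0.2175, 0.1192]
orientation: [-0.374, 3.119, -0.001]
ft_force: [0.3, -0.3, 0.6]
grip_width: -0.0
finger_force: 0.0
```

Run:
```python
from h import *
s=env.sense();print(turn_to(193.7),s['ft_force'])
w=snap('wrist','w6.png')['img']; sc=snap('scene','s6.png')['img']
cv2.imwrite('pics/c6.png',np.hstack([cv2.resize(w,(400,300)),cv2.resize(sc[90:390,80:480],(400,300))]))
d=np.load('pics/w6.png.npz')
for z in (.066,s['eef_pos'][2]-.014):
  p=d['K']@(d['R']@np.array([.575,-.2163,z])+d['t']); print(p[:2]/p[2]*.625)
```

```text
(array([ 0.5762, -0.2175,  0.1192]), array([-0.497,  0.428, -0.051,  1.09 , -0.   , -0.735]), 'tilt', array([ 7.e-04, -8.e-04, -1.e+00]), 'turn', array([0., 0., 0.])) [ 0.29444874 -0.25818972  0.62583536]
[202.6519278  167.17215772]
[203.11618874 186.52802873]
```

View pics/c6.png

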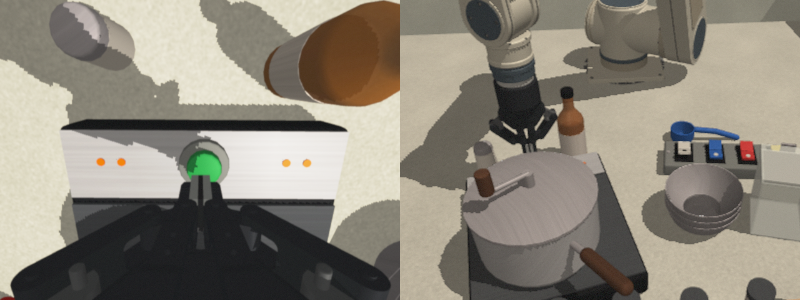

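The button's green disc is at ~(204,166), with (203,167) predicted, and the gripper is clear of the oil and popper. Pressing.

Request:
{"method": "send_rows", "body": {
  "increments": [
    [[-0.1,0.1,-1.5],[0,0,0],0],
    [[-0.1,0.1,-2.6],[0,0,0],0],
    [[-0.1,0.1,-3.2],[0,0,0],0],
    [[-0.1,0.1,-3.6],[0,0,0],0],
    [[-0.1,0.1,-3.8],[0,0,0],0],
    [[-0.1,0.1,-3.8],[0,0,0],0]
  ]
}}

```text
clock: 15.22
eef_pos: [0.5746, -0.2167, 0.0853]
orientation: [-0.373, 3.117, -0.004]
ft_force: [-17.0, 8.7, 49.9]
grip_width: -0.003
finger_force: 24.6
```

Request:
{"method": "send_rows", "body": {
  "increments": [
    [[0,0,-0.1],[0,0,0],0],
    [[0,0,-0.2],[0,0,0],0],
    [[0,0,-0.3],[0,0,0],0],
    [[0,0,-0.3],[0,0,0],0]
  ]
}}

```text
clock: 15.72
eef_pos: [0.5747, -0.2168, 0.0849]
orientation: [-0.372, 3.115, -0.007]
ft_force: [-22.9, 11.7, 70.6]
grip_width: 0.001
finger_force: 35.4
```

It's at a hard stop. I'll back off in small steps to read the spring travel.

Request:
{"method": "send_rows", "body": {
  "increments": [
    [[0,0,0.4],[0,0,0],0],
    [[0,0,0.7],[0,0,0],0],
    [[0,0,0.7],[0,0,0],0]
  ]
}}

```text
clock: 16.1
eef_pos: [0.5745, -0.2167, 0.0858]
orientation: [-0.373, 3.119, -0.001]
ft_force: [-6.3, 2.8, 20.0]
grip_width: 0.001
finger_force: 9.9
```

Request:
{"method": "send_rows", "body": {
  "increments": [
    [[0,0,0.2],[0,0,0],0],
    [[0,0,0.2],[0,0,0],0]
  ]
}}

```text
clock: 16.35
eef_pos: [0.5744, -0.2166, 0.0862]
orientation: [0.373, -3.119, -0.0]
ft_force: [-2.3, 1.5, 4.5]
grip_width: 0.002
finger_force: 2.4
```

Request:
{"method": "send_rows", "body": {
  "increments": [
    [[0,0,0.2],[0,0,0],0],
    [[0,0,0.2],[0,0,0],0]
  ]
}}

```text
clock: 16.6
eef_pos: [0.5745, -0.2167, 0.088]
orientation: [0.373, -3.118, -0.0]
ft_force: [-1.4, 1.1, 2.6]
grip_width: -0.001
finger_force: 1.9
```

Request:
{"method": "send_rows", "body": {
  "increments": [
    [[0,0,0.2],[0,0,0],0],
    [[0,0,0.2],[0,0,0],0]
  ]
}}

```text
clock: 16.85
eef_pos: [0.5747, -0.2168, 0.09]
orientation: [0.373, -3.119, -0.0]
ft_force: [-1.7, 1.5, 1.7]
grip_width: -0.003
finger_force: 1.3
```

The spring force fades over about 6 mm (5 N at 0.086 m towards 0 at about 0.092 m), so the button was fully in. Lifting clear and checking.

Request:
{"method": "send_rows", "body": {
  "increments": [
    [[0,0,1],[0,0,0],0],
    [[0,0,5],[0,0,0],0],
    [[0,0,10],[0,0,0],0],
    [[0,0,15],[0,0,0],0],
    [[0,0,19],[0,0,0],0],
    [[0,0,19],[0,0,0],0],
    [[0,0,19],[0,0,0],0]
  ]
}}

```text
clock: 17.73
eef_pos: [0.5745, -0.2168, 0.2795]
orientation: [0.372, -3.118, -0.0]
ft_force: [-0.8, -0.9, -0.5]
grip_width: 0.002
finger_force: 0.0
```

Run:
```python
from h import *
s=env.sense();print(s['eef_pos'],s['ft_force'],s['clock'])
t=snap('top','t7.png')['img']; w=snap('wrist','w7.png')['img']
a=cv2.resize(t[130:310,140:380],(800,600))[320:,:]
b=np.hstack([cv2.resize(w,(400,300)),cv2.resize(snap('scene','s7.png')['img'],(400,300))])
cv2.imwrite('pics/c7.png',np.vstack([a,b]))
```

```text
[ 0.57449276 -0.21676336  0.27952142] [-0.75235756 -0.88318033 -0.52459769] 17.725
```

View pics/c7.png

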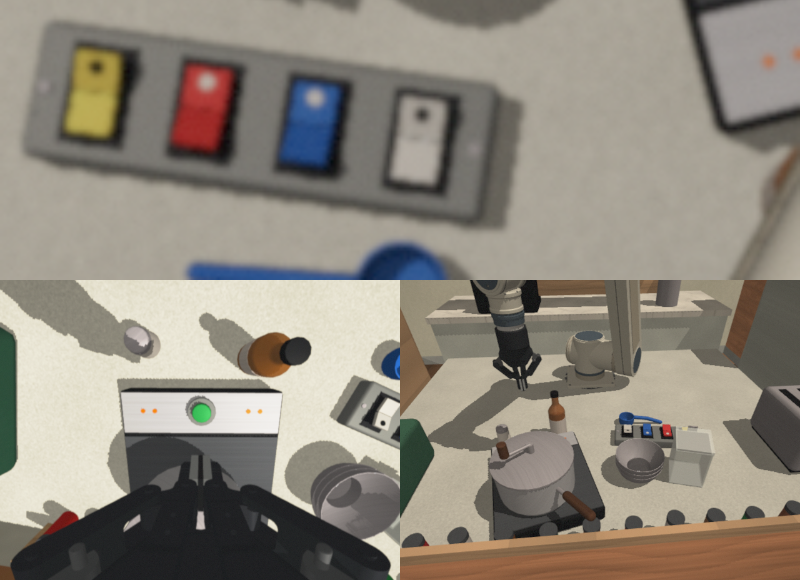

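The picture shows red (207,100) and blue (315,120) with the dotted half bright and level, while yellow and white are unchanged. The button (202,412) is back out, everything is standing, and the arm is clear. Handing in.

```bash
python3 -c "
from workcell import env
print(env.finish_job())"
```

```text
the job is handed in; nothing more can be done
None
```

I pressed the blue and then the red rocker to their hard stops, then pushed the start button fully in and let it spring back; the last picture shows yellow and white still off and everything else standing, and the job was handed in at about 18 s with the verdict not shown.

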